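# Unload a kiln shelf into the ware tray in firing order

## Task

The four fired test pots on the kiln shelf are logged only by their place in the row. Move them from the shelf into the divided wooden tray in the same left-to-right order, one standing upright on the floor of each compartment. They chip easily: set them down rather than drop them, and do not tip them over or knock them against one another.

Things in the scene. Friction and masses are not known exactly. Their poses are not given: they have to be found in the camera images.
- tumbler: Tumbler: round open cup, 76 mm tall, 50 mm across the foot widening evenly to 58 mm at the rim (about 55 mm at mid-height). Grey-green glaze over a bare 14 mm terracotta foot, like the others; 80-200 g. Origin: centre of underside, z up. 
- vase: Bud vase: round, 78 mm tall, foot 49 mm across, belly 59 mm across with straight sides from 28 to 45 mm above the foot, then a narrow neck 21 mm across and a flared 31 mm lip. Grey-green glaze over a bare 14 mm terracotta foot, like the others; 80-200 g. Origin: centre of underside, z up. 
- planter: Square planter: open box 52 x 52 mm in plan, 62 mm tall, upright walls. Grey-green glaze over a bare 14 mm terracotta foot, like the others; 80-200 g. Origin: centre of underside, z up. Its x and y axes are square to its faces.
- bear: Little sitting bear: round body 51 mm across the foot, 54-55 mm across from 14 to 45 mm height, then a 34 mm head with two ears, 78 mm tall in all. Snout (49-65 mm high) and paws (below 24 mm) point to its -x, at most 32 mm from the axis. Grey-green glaze over a bare 14 mm terracotta foot, like the others; 80-200 g. Origin: centre of underside, z up. 
- cookie_tumbler: Kiln cookie: a plain buff fired-clay disc, 66 mm across, 6 mm thick, fixed to the kiln shelf; all four look alike. This is the one on which the tumbler stands at the start, so it keeps marking that pot's place in the row. Origin: centre of its underside; its top is 6 mm above.
- cookie_vase: Kiln cookie: a plain buff fired-clay disc, 66 mm across, 6 mm thick, fixed to the kiln shelf; all four look alike. This is the one on which the vase stands at the start, so it keeps marking that pot's place in the row. Origin: centre of its underside; its top is 6 mm above.
- cookie_planter: Kiln cookie: a plain buff fired-clay disc, 66 mm across, 6 mm thick, fixed to the kiln shelf; all four look alike. This is the one on which the planter stands at the start, so it keeps marking that pot's place in the row. Origin: centre of its underside; its top is 6 mm above.
- cookie_bear: Kiln cookie: a plain buff fired-clay disc, 66 mm across, 6 mm thick, fixed to the kiln shelf; all four look alike. This is the one on which the bear stands at the start, so it keeps marking that pot's place in the row. Origin: centre of its underside; its top is 6 mm above.
- kiln_shelf: Rack the pots come from: pale slab 120 mm (x) by 370 mm (y), fixed, top 22 mm above its origin (centre of underside, on the table). The cookies stand on it in a row along its y, about 84 mm apart (y about 126, 42, -42, -126 mm). +y is the robot's left. The order of the pots varies; the shelf may be nearer to or farther from the robot than the tray.
- tray: Rack the pots go to: low wooden tray 90 mm (x) by 342 mm (y), fixed, four open compartments in a row along its y, centred at x = 0, y = 126, 42, -42, -126 mm, each 78 mm square inside. Floor 16 mm and tops of the 6 mm thick walls 30 mm above its origin (centre of underside, on the table). +y is the robot's left.
There are look-alikes about, which are no part of the job. What is shaped like the tumbler but red is not meant.

How it is judged (in metres and radians):
At the end, for the whole second after the job is handed in: Each pot is upright (0.1 rad) and at rest on the floor (5 mm) of the tray compartment with the same place along +y as its cookie has on the shelf, its centre within 16 mm of the compartment's centre in tray x and y (anywhere inside the walls) (((y of cookie_tumbler in the frame of kiln_shelf between 0.096 and 0.156 m and y of tumbler in the frame of tray between 0.11 and 0.142 m) or (y of cookie_tumbler in the frame of kiln_shelf between 0.012 and 0.072 m and y of tumbler in the frame of tray between 0.026 and 0.058 m) or (y of cookie_tumbler in the frame of kiln_shelf between -0.072 and -0.012 m and y of tumbler in the frame of tray between -0.058 and -0.026 m) or (y of cookie_tumbler in the frame of kiln_shelf between -0.156 and -0.096 m and y of tumbler in the frame of tray between -0.142 and -0.11 m)) and x of tumbler in the frame of tray between -0.016 and 0.016 m and z of tumbler in the frame of tray between 0.011 and 0.021 m and angle between each of tumbler, vase, planter, bear's own z axis and vertical below 0.1 rad and linear speed of each of tumbler, vase, planter, bear below 0.02 m/s and angular speed of each of tumbler, vase, planter, bear below 0.2 rad/s and ((y of cookie_vase in the frame of kiln_shelf between 0.096 and 0.156 m and y of vase in the frame of tray between 0.11 and 0.142 m) or (y of cookie_vase in the frame of kiln_shelf between 0.012 and 0.072 m and y of vase in the frame of tray between 0.026 and 0.058 m) or (y of cookie_vase in the frame of kiln_shelf between -0.072 and -0.012 m and y of vase in the frame of tray between -0.058 and -0.026 m) or (y of cookie_vase in the frame of kiln_shelf between -0.156 and -0.096 m and y of vase in the frame of tray between -0.142 and -0.11 m)) and x of vase in the frame of tray between -0.016 and 0.016 m and z of vase in the frame of tray between 0.011 and 0.021 m and ((y of cookie_planter in the frame of kiln_shelf between 0.096 and 0.156 m and y of planter in the frame of tray between 0.11 and 0.142 m) or (y of cookie_planter in the frame of kiln_shelf between 0.012 and 0.072 m and y of planter in the frame of tray between 0.026 and 0.058 m) or (y of cookie_planter in the frame of kiln_shelf between -0.072 and -0.012 m and y of planter in the frame of tray between -0.058 and -0.026 m) or (y of cookie_planter in the frame of kiln_shelf between -0.156 and -0.096 m and y of planter in the frame of tray between -0.142 and -0.11 m)) and x of planter in the frame of tray between -0.016 and 0.016 m and z of planter in the frame of tray between 0.011 and 0.021 m and ((y of cookie_bear in the frame of kiln_shelf between 0.096 and 0.156 m and y of bear in the frame of tray between 0.11 and 0.142 m) or (y of cookie_bear in the frame of kiln_shelf between 0.012 and 0.072 m and y of bear in the frame of tray between 0.026 and 0.058 m) or (y of cookie_bear in the frame of kiln_shelf between -0.072 and -0.012 m and y of bear in the frame of tray between -0.058 and -0.026 m) or (y of cookie_bear in the frame of kiln_shelf between -0.156 and -0.096 m and y of bear in the frame of tray between -0.142 and -0.11 m)) and x of bear in the frame of tray between -0.016 and 0.016 m and z of bear in the frame of tray between 0.011 and 0.021 m); the robot touches nothing.
It fails at once if a pot is tipped over (angle between any of tumbler, vase, planter, bear's own z axis and vertical above 0.9 rad).
It fails at once if a pot is dropped (it falls free faster than 0.65 m/s, a fall of some 2 cm) ((linear speed of tumbler above 0.65 m/s and contact force between the fingers and tumbler below 0.01 N) or (linear speed of vase above 0.65 m/s and contact force between the fingers and vase below 0.01 N) or (linear speed of planter above 0.65 m/s and contact force between the fingers and planter below 0.01 N) or (linear speed of bear above 0.65 m/s and contact force between the fingers and bear below 0.01 N)).
It fails at once if two pots are knocked together (over 4 N) (contact force between tumbler and vase above 4 N or contact force between any of tumbler, vase and planter above 4 N or contact force between any of tumbler, vase, planter and bear above 4 N).
It also fails if it takes over 102 s, if anything falls off the work surface, if the arm or the gripper's body presses on something with over 40 N, if the wrist force passes 120 N, or if a joint passes its speed limit or range.

## Robot

A 6-joint arm with a two-finger parallel gripper is mounted at the origin on the work surface. World frame = base frame: x ahead of the robot, y to its left, z up, the work surface at z = 0. Lengths are in mm, angles in degrees, forces in N, time in s.
With the tool pointing down it reaches from about 300 to 850 mm from the base axis. Payload 4.2 kg.
Tool frame: the origin (TCP) lies between the finger pads; the fingertips stand ahead of it and the grasp point (between the pads) lies 8 mm behind it (env.tip_reach is the x of the fingertips in the tool frame, in mm); x points along the fingers, y is the direction in which the jaws open and shut, and the axes are right-handed (so a half turn about x gives the same grasp; the last joint's range is limited). The gripper opens to 91 mm and grips with 3 to 60 N. Pads are 32 mm wide; open, the fingers measure 118 mm over their backs; the gripper's body (76 mm by 178 mm) begins 60 mm behind the grasp point.
Start: joints at [-65.947, 18.312, 89.639, -0, 72.044, -1.146], TCP at [244.817, -520.297, 199.876] pointing down, gripper open.
Joint ranges: [-177.97, 177.97], [-48.28, 115.42], [12.27, 149.76], [-77.06, 257.06], [2.81, 150.46], [-146.56, 146.56]. Speed limits (degrees/s): [147.25, 147.25, 180, 180, 180, 180].

## Interface

Orientations are given as [roll, pitch, yaw] about the fixed x, y, z axes, in that order (R = Rz(yaw) Ry(pitch) Rx(roll)).
In Python, from workcell import env, cams gives the robot as it stands.
- The arm moves only by the tool arm_command, never from a script. Its argument "deltas" is a list of rows, each a list of 3 entries, a list of its own where there are three numbers: the opening, from 0 (shut) to 1 (fully open), then the shift along the world's x, y, z in mm, then the turn about the world's z in rad. A call has 1 to 20 rows; each row is the pose to reach, as a shift and turn from the pose commanded when the call began; what a row does not reach only later rows make up. A row lasts 1/10 s, in which the tool goes at most 50 mm and 8.59 degrees, less where a joint would pass 70% of its speed; a pose out of reach is approached as far as the arm can. A call with a gripper value outside its range is refused whole. The fingers move at their own pace and stop on an object; "grip_force" is the grip in N (left out, the last holds). Time passes only in rows, so rows that repeat a pose let the fingers close. It gives the time, the measured TCP pose, the force and the opening at its end, in the units of the state.
- env.state(): the state, without advancing time (a new reading comes with each control period).
- cams.grab_frame(name): name is "scene" or "top" or "wrist"; returns a dict with "img" (420x560x3 uint8, red, green, blue), "K" (3x3 intrinsics, pixels), "rvec" (rotation vector, rad) and "tvec" (3), from world to camera coordinates, as OpenCV has them. Camera axes: x right, y down, z forward; pixel columns grow to the right and rows downward; lengths in mm; the calibration is good to about 2 mm. A picture is of the moment at which its call begins. There is no depth.
- env.job_done(): hands the job in, once; it reports no verdict.
Trained networks look in a picture, given as the dict that the camera call returned (one of the last four; its "shot" number tells which), for a name from the list of things; names that differ only in an ending like _2 or _b are one class to them, and where a whole thing is asked for, a point or a joint stands for the part that bears it (a point fixed in the world has none). Each returns a list of dicts, best first, with "conf" (0 to 1); they miss things now and then, are a little off and sometimes report something else, mostly with a low value. They report only what shows in the picture. A call takes as long as a camera call. They do not tell look-alikes from the thing itself.
- cams.silhouettes(picture, name): "region" (420x560 bool, what is visible of it) and "centre" ([column, row] in pixels, amid what is visible of it).
The state is a dict: "time_s": time; "qpos": joint angles; "qvel": joint speeds; "effort": joint torques, N m; "ee_pos": TCP position; "ee_rot": TCP orientation; "force": force on the tool from outside, world axes, zero at the start; "torque": the same for the moment, N m; "gripper_width": finger opening in mm.
Only numpy, scipy, OpenCV 4.12 (cv2) and the standard library are available. Lean on these libraries where they do the work, as an engineer would, in place of code of your own. Each camera call takes 0.05 s, during which the arm holds its last target.

## Working session

There is one attempt and no reset: what is moved stays moved. The work goes in short steps, Python scripts to look and compute and a tool call to move; the robot and the scene stay as the last step left them, time stands still between calls to the robot, and variables do not carry over. Pictures are saved under pics/ and viewed, and the job is handed in when it is done.

Besides the shell and the picture viewer there is one more tool, called after "Emit:" in YAML: its name, and indented under it one key for each argument. arm_command: Moves the arm, as the interface text tells. Its arguments: {"type":"object","properties":{"deltas":{"type":"array","items":{"type":"array"}},"grip_force":{"type":"number"}},"required":["deltas"]}

```bash
ls; mkdir -p pics; python3 - <<'E'
from workcell import env, cams
import cv2
print(env.state(), env.tip_reach)
for n in ["scene","top"]:
    f=cams.grab_frame(n); cv2.imwrite(f"pics/{n}0.png",f["img"][:,:,::-1]); print(n,f["K"],f["rvec"],f["tvec"])
    for o in ["tumbler","vase","planter","bear","tray","kiln_shelf","cookie_vase"]:
        for d in cams.silhouettes(f,o): print(n,o,d["conf"],d["centre"],d["region"].sum())
E
```

```text
pics
{'time_s': 0.0, 'qpos': array([-6.59468978e+01,  1.83502421e+01,  8.97073794e+01, -1.47682426e-03,
        7.20432442e+01, -1.14484688e+00]), 'qvel': array([ 0.07638422,  0.01047808,  0.09217155,  0.0495247 , -0.01732401,
       -0.05533333]), 'effort': array([-2.37972141e-03, -4.12466919e+01, -2.31980306e+01,  7.24155921e-02,
        4.56236035e-02, -1.54168138e-04]), 'ee_pos': array([ 244.58779118, -519.79171584,  199.02773201]), 'ee_rot': array([-90.34732203,  89.89912451, 114.85108355]), 'force': array([-0.13908289,  0.01330005,  0.26191194]), 'torque': array([-0.04296778,  0.0285196 , -0.0025321 ]), 'gripper_width': 91.30964058293944} 11.0
scene [[426.73434033   0.         283.43367431]
 [  0.         426.73434033 217.04646372]
 [  0.           0.           1.        ]] [ 1.97298081  1.7991161  -0.51090863] [-113.34160609 -421.28740223 1082.71341406]
scene tumbler 0.69 [328.3, 167.7] 1253
scene tumbler 0.63 [402.5, 192.4] 1195
scene vase 0.67 [197.2, 188.2] 1034
scene vase 0.64 [287.7, 175.1] 1020
scene planter 0.88 [239.3, 189.4] 1348
scene bear 0.81 [197.5, 188.1] 955
scene tray 0.69 [282.0, 282.0] 11271
scene kiln_shelf 0.7 [259.2, 206.8] 5608
scene cookie_vase 0.63 [280.6, 197.9] 262
top [[465.36646823   0.         273.85263228]
 [  0.         465.36646823 207.93787965]
 [  0.           0.           1.        ]] [ 2.12443711 -2.12886997  0.22040761] [ 27.91639763 572.26536048 699.78673737]
top tumbler 0.71 [112.3, 254.1] 1403
top tumbler 0.66 [184.8, 279.7] 1286
top vase 0.74 [239.6, 283.4] 1144
top planter 0.76 [298.5, 269.3] 1224
top planter 0.71 [210.4, 286.6] 228
top bear 0.81 [351.1, 275.4] 1128
top tray 0.82 [254.5, 170.8] 10778
top kiln_shelf 0.71 [270.4, 286.5] 11127
top kiln_shelf 0.55 [259.7, 265.8] 239
top cookie_vase 0.48 [260.9, 273.5] 131
```

View pics/scene0.png

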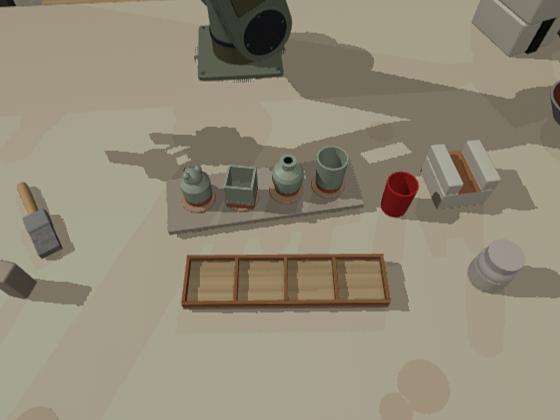

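View pics/top0.png

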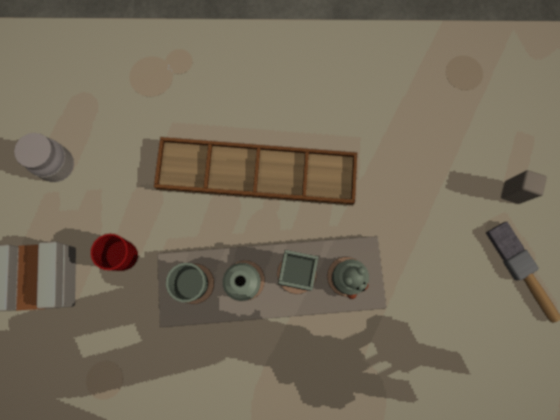

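The scene view faces the robot: pots at bear (197,187), planter (240,188), vase (288,178) and tumbler (330,170), with the red look-alike at (400,194). In the top view +y is left, so the order from the left is tumbler, vase, planter, bear. The tray lies beyond the shelf, and the bear's snout seems to point towards the robot. Next I fit models to the silhouettes in both views.

```bash
cat > fit.py <<'E'
import numpy as np, cv2
from scipy.optimize import minimize
from workcell import env, cams
def proj(f,P): 
    return cv2.projectPoints(np.asarray(P,float),f["rvec"],f["tvec"],f["K"],None)[0].reshape(-1,2)
def ring(r,z): 
    a=np.linspace(0,2*np.pi,40,endpoint=False); return np.c_[r*np.cos(a),r*np.sin(a),0*a+z]
def box(a,b,z): return np.array([[sx*a/2,sy*b/2,z] for sx,sy in((-1,-1),(-1,1),(1,1),(1,-1))])
# lists of consecutive section hulls
M={"tumbler":[ring(25,0),ring(29,76)],
"vase":[ring(24.5,0),ring(29.5,28),ring(29.5,45),ring(10.5,60),ring(15.5,78)],
"planter":[box(52,52,0),box(52,52,62)],
"bear":[ring(25.5,0),ring(27.2,14),ring(27.2,45),ring(17,50),ring(17,66),ring(10,74)],
"tray":[box(90,342,0),box(90,342,30)], "kiln_shelf":[box(120,370,0),box(120,370,22)]}
S=4
def render(f,n,x,y,z,yaw,roi):
    x0,y0,w,h=roi; m=np.zeros((h*S,w*S),np.uint8)
    R=np.array([[np.cos(yaw),-np.sin(yaw),0],[np.sin(yaw),np.cos(yaw),0],[0,0,1]])
    secs=[s@R.T+[x,y,z] for s in M[n]]
    for a,b in zip(secs[:-1],secs[1:]):
        p=proj(f,np.vstack([a,b])); hull=cv2.convexHull(((p-[x0,y0]+.5)*S).astype(np.float32))
        cv2.fillConvexPoly(m,np.round(hull).astype(np.int32),1)
    return cv2.resize(m.astype(np.float32),(w,h),interpolation=cv2.INTER_AREA)
def fit(n,obs,z,p0,useyaw):
    # obs: list of (frame, region)
    rois=[]
    for f,r in obs:
        ys,xs=np.where(r); x0=max(0,xs.min()-15);y0=max(0,ys.min()-15); rois.append((x0,y0,min(560,xs.max()+16)-x0,min(420,ys.max()+16)-y0))
    def cost(p):
        c=0
        for (f,r),roi in zip(obs,rois):
            x0,y0,w,h=roi; m=render(f,n,p[0],p[1],z,p[2]/100 if useyaw else 0,roi); g=r[y0:y0+h,x0:x0+w].astype(float)
            c+=np.abs(m-g).sum()/g.sum()
        return c
    best=None
    for yw in ([-60,-30,0,30,60] if n=="planter" else [-5,5] if useyaw else [0]):
        s=np.array([[p0[0],p0[1],yw],[p0[0]+12,p0[1],yw],[p0[0],p0[1]+12,yw],[p0[0]+3,p0[1]+3,yw+12]])
        if not useyaw: s=s[:3,:2]
        q=minimize(cost,s[0],method="Nelder-Mead",options=dict(initial_simplex=s,xatol=.1,fatol=1e-4))
        if best is None or q.fun<best.fun: best=q
    return best.x,best.fun
def plane(f,px,z):
    R=cv2.Rodrigues(f["rvec"])[0]; t=f["tvec"]; d=R.T@np.linalg.inv(f["K"])@[px[0],px[1],1]; c=-R.T@t
    return c+d*(z-c[2])/d[2]
E
python3 - <<'E'
from fit import *
F={n:cams.grab_frame(n) for n in("scene","top")}
for n,z in[("tumbler",28),("vase",28),("planter",28),("bear",28),("tray",0),("kiln_shelf",0)]:
    per={}
    for c in F:
        L=cams.silhouettes(F[c],n)
        # choose the green one: for tumbler reject red
        def ok(d):
            r=F[c]["img"][d["region"]].astype(float).mean(0); return n in("tray","kiln_shelf") or r[1]>r[0]*.85
        L=[d for d in L if ok(d) and d["region"].sum()>600]
        if n=="vase" and c=="scene": L=[d for d in L if d["centre"][0]>260]
        per[c]=(F[c],L[0]["region"]) if L else None
        if L: print(n,c,L[0]["centre"])
    for cs in(["scene","top"],["top"],["scene"]):
        obs=[per[c] for c in cs if per.get(c)]
        if not obs: continue
        ys,xs=np.where(obs[-1][1]); p0=plane(obs[-1][0],(xs.mean(),ys.mean()),z+(30 if z else 10))
        x,fn=fit(n,obs,z,p0,n in("planter","tray","kiln_shelf")); print("  ",cs,x.round(1),round(fn,3))
E
```

```text
tumbler scene [329.9, 169.1]
   ['scene', 'top'] [455.6 156.7] 0.108
   ['scene'] [455.6 156.7] 0.108
vase scene [287.9, 173.8]
vase top [241.5, 278.7]
   ['scene', 'top'] [455.3  78. ] 0.097
   ['top'] [454.9  78.5] 0.03
   ['scene'] [456.6  77.1] 0.034
planter scene [239.4, 187.4]
planter top [298.7, 271.6]
   ['scene', 'top'] [472.3  -9.2 -18. ] 0.117
   ['top'] [472.2  -8.4 -19.5] 0.033
   ['scene'] [472.2 -10.4 -16.2] 0.053
bear scene [195.7, 183.5]
bear top [350.2, 276.4]
   ['scene', 'top'] [461.8 -91.6] 0.139
   ['top'] [461.7 -91.3] 0.065
   ['scene'] [462.6 -92.4] 0.051
tray scene [284.2, 282.6]
tray top [257.2, 169.0]
   ['scene', 'top'] [645.8  56.1  -7.8] 0.073
   ['top'] [646.3  56.5  -8.4] 0.025
   ['scene'] [644.3  54.8  -8.1] 0.039
kiln_shelf scene [262.1, 205.7]
kiln_shelf top [270.0, 289.2]
   ['scene', 'top'] [458.4  31.9   7.7] 1.555
   ['top'] [458.4  32.8   7.9] 0.56
   ['scene'] [456.2  30.7   9.4] 0.984
```

```bash
python3 - <<'E'
from fit import *
F={n:cams.grab_frame(n) for n in("scene","top")}
for k in range(2):
    f=F["top"]
    for d in cams.silhouettes(f,"tumbler"):
        print(d["conf"],d["centre"],f["img"][d["region"]].mean(0).round())
        if d["centre"][0]>150 and d["conf"]>.4:
            x,fn=fit("tumbler",[(f,d["region"])],28,(455,157),False); print(x.round(1),fn); break
P=[("tumbler",455.6,156.7,28,0),("vase",455.3,78,28,0),("planter",472.3,-9.2,28,-.18),("bear",461.8,-91.6,28,0),("tray",645.8,56.1,0,-.08),("kiln_shelf",458.4,32,0,.08)]
for c in F:
    im=cv2.resize(F[c]["img"],None,fx=4,fy=4,interpolation=cv2.INTER_CUBIC)[:,:,::-1].copy()
    for n,x,y,z,w in P:
        m=render(F[c],n,x,y,z,w,(0,0,560,420)); m=cv2.resize(m,(2240,1680))
        cs,_=cv2.findContours((m>.5).astype(np.uint8),0,2); cv2.drawContours(im,cs,-1,(0,255,255),1)
    im=im[500:1000,600:1500] if c=="scene" else im[500:1320,560:1600]
    cv2.imwrite(f"pics/ov_{c}.png",cv2.resize(im,None,fx=.76,fy=.7) if c=="top" else cv2.resize(im,(800,444)))
b=cv2.resize(F["top"]["img"][245:310,320:400],None,fx=8,fy=8,interpolation=cv2.INTER_CUBIC)[:,:,::-1]; cv2.imwrite("pics/bear.png",b)
E
```

```text
0.84 [113.5, 254.1] [74. 13. 11.]
0.57 [187.2, 280.8] [70. 75. 64.]
[453.6 157.9] 0.046009615384615385
0.84 [113.5, 254.1] [74. 13. 11.]
0.57 [187.2, 280.8] [70. 75. 64.]
[453.6 157.9] 0.046009615384615385
```

View pics/ov_scene.png

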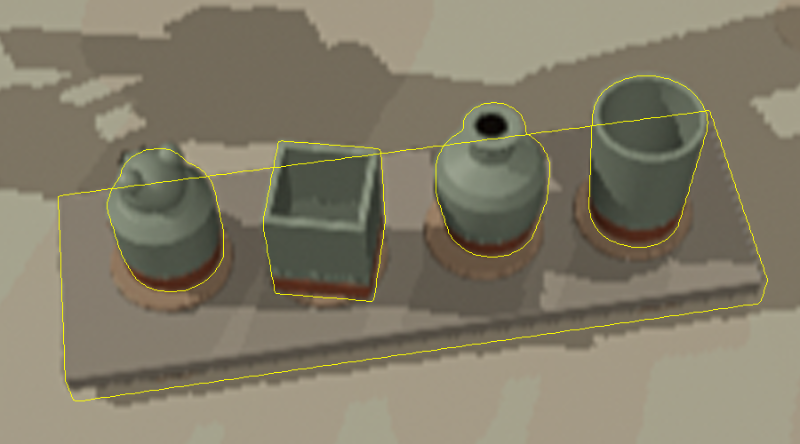

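View pics/ov_top.png

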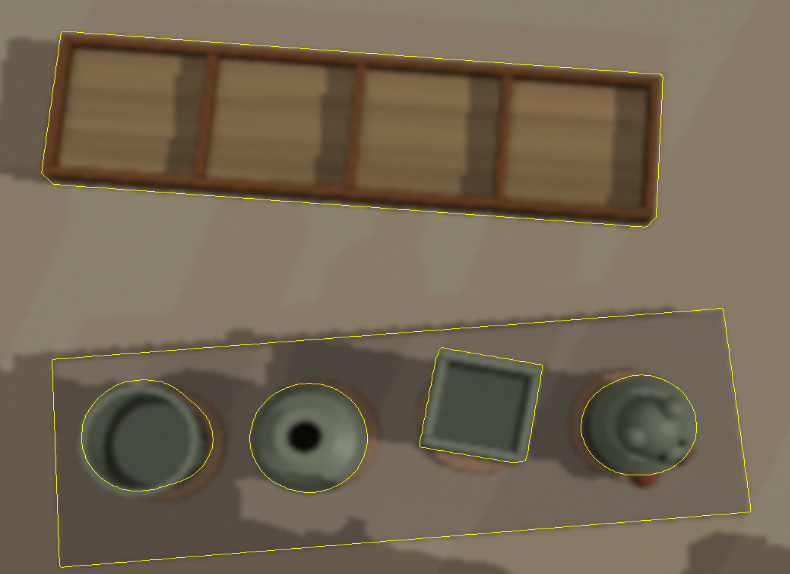

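View pics/bear.png

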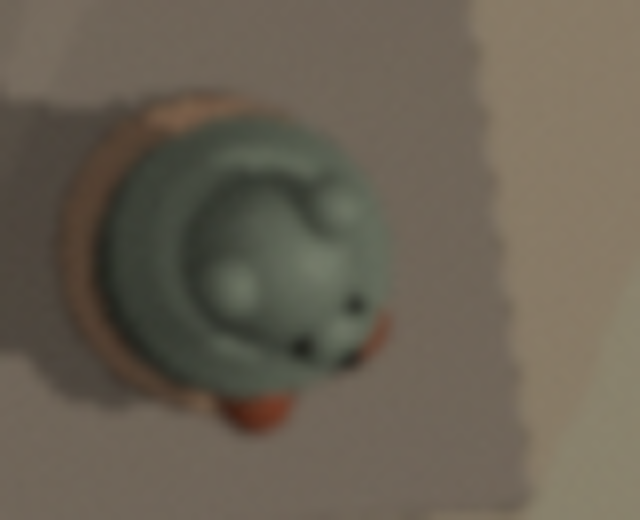

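The overlays match the pots, tray and shelf to a few pixels. The bear's snout points down and right in the top view, towards (-x,-y), so I'll grip it along its ear axis. Next: the current jaw direction.

```bash
python3 - <<'E'
from workcell import env
from scipy.spatial.transform import Rotation as R
import numpy as np
s=env.state(); M=R.from_euler("xyz",s["ee_rot"],degrees=True).as_matrix(); print(M.round(4)); print(np.degrees(np.arctan2(M[1,1],M[0,1])), s["ee_pos"],s["time_s"],s["qpos"])
E
```

```text
[[ 1.000e-04  4.257e-01 -9.048e-01]
 [-1.000e-04 -9.048e-01 -4.257e-01]
 [-1.000e+00  1.000e-04 -0.000e+00]]
-64.80300279520752 [ 244.82553719 -520.3075233   199.89020199] 1.7 [-6.59480924e+01  1.83108615e+01  8.96384322e+01  1.76992837e-03
  7.20426674e+01 -1.14563531e+00]
```

Emit:
arm_command:
  deltas:
    - [1,[20,45,0],0.09]
    - [1,[40,90,0],0.18]
    - [1,[60,135,0],0.27]
    - [1,[80,180,0],0.36]
    - [1,[100,225,0],0.45]
    - [1,[120,270,0],0.54]
    - [1,[140,315,0],0.63]
    - [1,[160,360,0],0.72]
    - [1,[180,405,0],0.81]
    - [1,[200,450,-10],0.9]
    - [1,[216,486,-20],0.951]
    - [1,[225,505,-40],0.951]
    - [1,[227.5,511,-60],0.951]
    - [1,[227.5,511,-70],0.951]
    - [1,[227.5,511,-70],0.951]
  grip_force: 20

```text
time_s: 3.2
ee_pos: [471.2, -9.4, 128.7]
ee_rot: [-77.8, 89.8, -178.1]
force: [0.5, 0.3, -0.1]
gripper_width: 91.2
```

```bash
cat > st.py <<'E'
from workcell import env
from scipy.spatial.transform import Rotation as R
import numpy as np
s=env.state(); M=R.from_euler("xyz",s["ee_rot"],degrees=True).as_matrix(); print("t",s["time_s"],"jaw",np.degrees(np.arctan2(M[1,1],M[0,1])).round(2),"tilt",M[2].round(3), s["ee_pos"].round(1),"F",s["force"].round(1),"w",round(s["gripper_width"],1),"q",s["qpos"].round(0))
E
python3 - <<'E'
exec(open("st.py").read())
from workcell import cams
import cv2
f=cams.grab_frame("wrist"); cv2.imwrite("pics/w1.png",f["img"][:,:,::-1])
from fit import *
print(proj(f,[[472.3,-9.3,90],[472.3,-9.3,28]]), proj(f,M_:=__import__('numpy').array([[472.3,-9.3,90]])))
E
```

```text
t 3.2 jaw -10.29 tilt [-1.    -0.003  0.001] [471.2  -9.4 128.7] F [ 0.5  0.3 -0.1] w 91.2 q [ -3.  13. 109.  -0.  59.   8.]
[[283.27089893 218.66319385]
 [283.17974531 199.23133485]] [[283.27089893 218.66319385]]
```

View pics/w1.png

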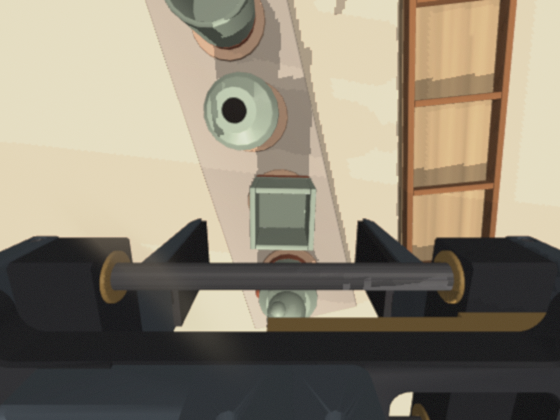

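The planter's rim is centred at (282,219) and my estimate projects to (283,219), square to the jaws. Descending.

Emit:
arm_command:
  deltas:
    - [1,[0,0,-20],0]
    - [1,[0,0,-40],0]
    - [1,[0,0,-58],0]
    - [1,[0,0,-68],0]
    - [1,[0,0,-72],0]
    - [0.7,[0,0,-72],0]
    - [0.6,[0,0,-72],0]
    - [0.5,[0,0,-72],0]
    - [0.5,[0,0,-72],0]
    - [0.5,[0,0,-72],0]
    - [0.5,[0,0,-72],0]

```text
time_s: 4.35
ee_pos: [472.3, -9.3, 58.2]
ee_rot: [84.4, 90.0, -15.9]
force: [-0.3, 0.2, 1.9]
gripper_width: 52.0
```

```bash
python3 st.py
```

```text
t 4.35 jaw -10.3 tilt [-1.  0.  0.] [472.3  -9.3  58.2] F [-0.3  0.2  1.9] w 52.0 q [ -3.  18. 114.  -0.  48.   8.]
```

Emit:
arm_command:
  deltas:
    - [0.4,[0,0,0],0]
    - [0.4,[0,0,0],0]
    - [0.4,[0,0,5],0]
    - [0.4,[0,0,15],0]
    - [0.4,[0,0,30],0]
    - [0.4,[0,0,45],0]
    - [0.4,[5,1,55],0.01]
    - [0.4,[20,3,60],0.02]
    - [0.4,[45,6,60],0.03]
    - [0.4,[75,10,60],0.05]
    - [0.4,[105,15,60],0.07]
    - [0.4,[130,18,60],0.09]
    - [0.4,[150,21,60],0.099]
    - [0.4,[163,22.5,60],0.099]
    - [0.4,[169,23.5,60],0.099]
    - [0.4,[170,23.5,60],0.099]
    - [0.4,[170,23.5,60],0.099]

```text
time_s: 6.05
ee_pos: [641.8, 14.2, 117.8]
ee_rot: [-82.6, 90.0, -177.2]
force: [-0.5, -0.5, -1.0]
gripper_width: 51.9
```

```bash
python3 - <<'E'
exec(open("st.py").read())
from fit import *
for n in("wrist","top","scene"):
    f=cams.grab_frame(n); cv2.imwrite(f"pics/{n}2.png",f["img"][:,:,::-1])
    if n!="wrist":
        im=cv2.resize(f["img"],None,fx=3,fy=3,interpolation=cv2.INTER_CUBIC)[:,:,::-1].copy()
        t=np.array([[655.8-10.2+10.4,181.7,16],[649.2,98,16],[642.4,14.2,16],[635.6,-69.5,16]])
        for p in proj(f,t): cv2.circle(im,tuple(np.int32(p*3)),5,(0,255,255),1)
        im=im[360:800,380:1180] if n=="top" else im[700:1000,500:1250]
        cv2.imwrite(f"pics/{n}2.png",im)
E
```

```text
t 6.05 jaw -4.64 tilt [-1.    -0.001  0.   ] [641.8  14.2 117.8] F [-0.5 -0.5 -1. ] w 51.9 q [ 0. 28. 87. -0. 65.  5.]
```

View pics/wrist2.png

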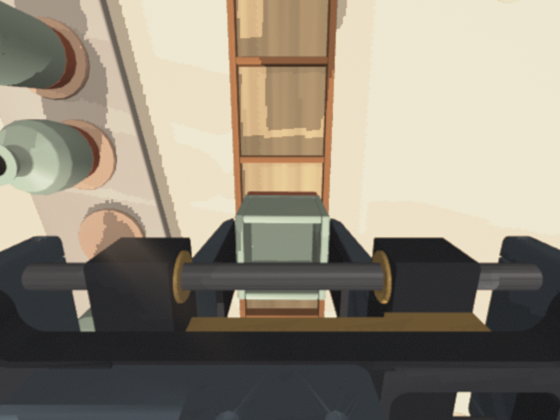

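View pics/scene2.png

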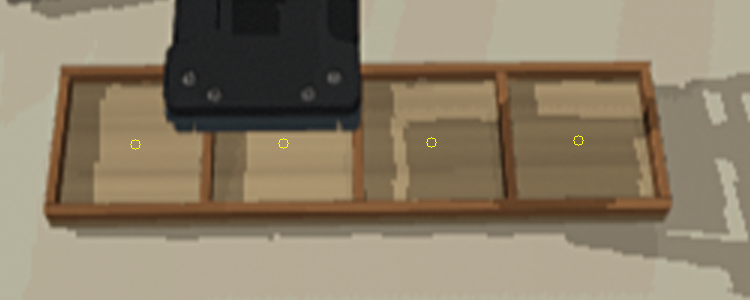

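View pics/top2.png

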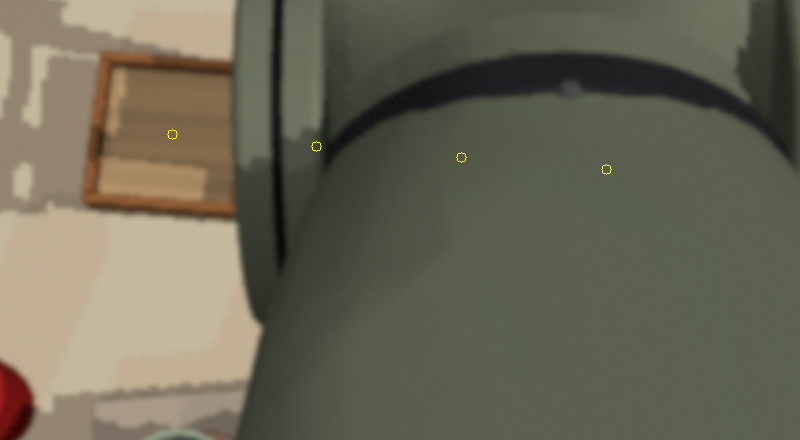

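The wrist view shows the planter level in the jaws above its compartment, and the projected compartment centres sit in the middle of the cells. Lowering.

Emit:
arm_command:
  deltas:
    - [0.4,[0,0,-10],0]
    - [0.4,[0,0,-25],0]
    - [0.4,[0,0,-45],0]
    - [0.4,[0,0,-60],0]
    - [0.4,[0,0,-67],0]
    - [0.4,[0,0,-69],0]
    - [0.4,[0,0,-70.5],0]
    - [0.4,[0,0,-71.5],0]
    - [0.4,[0,0,-72],0]
    - [0.4,[0,0,-72],0]

```text
time_s: 7.2
ee_pos: [642.6, 14.2, 46.3]
ee_rot: [95.4, 89.9, 0.8]
force: [-0.7, 0.1, -1.8]
gripper_width: 52.0
```

```bash
python3 st.py
```

```text
t 7.2 jaw -4.64 tilt [-1.     0.001 -0.   ] [642.6  14.2  46.3] F [-0.7  0.1 -1.8] w 52.0 q [ 0. 31. 92.  0. 57.  5.]
```

Emit:
arm_command:
  deltas:
    - [0.4,[0,0,-0.5],0]
    - [0.4,[0,0,-1],0]
    - [0.4,[0,0,-1],0]

```text
time_s: 7.5
ee_pos: [642.6, 14.2, 46.2]
ee_rot: [92.2, 89.9, -2.5]
force: [-1.1, 0.7, 5.2]
gripper_width: 51.8
```

```bash
python3 st.py
```

```text
t 7.5 jaw -4.64 tilt [-1.     0.001 -0.   ] [642.6  14.2  46.2] F [-1.1  0.7  5.2] w 51.8 q [ 0. 31. 92. -0. 57.  5.]
```

Emit:
arm_command:
  deltas:
    - [0.6,[0,0,0],0]
    - [0.65,[0,0,0],0]
    - [0.7,[0,0,0],0]
    - [0.75,[0,0,0],0]
    - [0.75,[0,0,5],0]
    - [0.75,[0,0,25],0]
    - [0.8,[0,0,60],0]
    - [1,[0,0,100],0]
    - [1,[-30,10,115],0]
    - [1,[-75,25,115],0]
    - [1,[-120,40,115],0]
    - [1,[-160,55,110],0]
    - [1,[-180,62,100],0]
    - [1,[-187,64,90],0]
    - [1,[-187,64,90],0]
    - [1,[-187,64,90],0]

```text
time_s: 9.1
ee_pos: [456.8, 78.0, 135.1]
ee_rot: [91.8, 89.9, -2.9]
force: [-0.3, -0.3, -0.3]
gripper_width: 91.2
```

```bash
python3 - <<'E'
exec(open("st.py").read())
from fit import *
f=cams.grab_frame("wrist"); im=f["img"][:,:,::-1].copy()
for p in proj(f,[[455.6,78,106],[454.6,157.3,104],[642.4,14.2,78]]): cv2.circle(im,tuple(np.int32(p)),4,(0,255,255),1)
cv2.imwrite("pics/w3.png",im)
E
```

```text
t 9.1 jaw -4.65 tilt [-1.     0.001 -0.   ] [456.8  78.  135.1] F [-0.3 -0.3 -0.3] w 91.2 q [  8.  11. 109.  -0.  59.  13.]
```

View pics/w3.png

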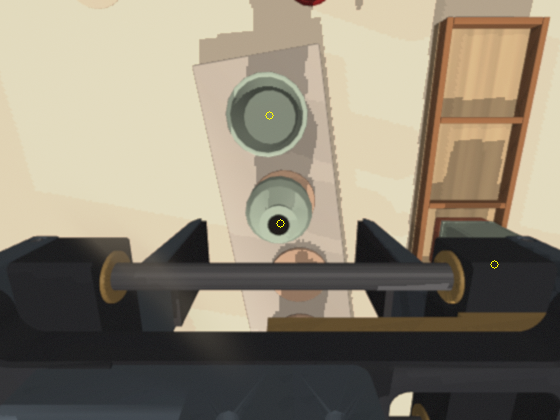

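The marker falls on the vase mouth at (280,224), and the tumbler rim centre (267,114) is within about 2 px of its marker. Descending on the vase.

Emit:
arm_command:
  deltas:
    - [1,[0,0,-15],0]
    - [1,[0,0,-35],0]
    - [1,[0,0,-55],0]
    - [1,[0,0,-70],0]
    - [1,[0,0,-77],0]
    - [0.8,[0,0,-77],0]
    - [0.72,[0,0,-77],0]
    - [0.62,[0,0,-77],0]
    - [0.5,[0,0,-77],0]
    - [0.5,[0,0,-77],0]
    - [0.5,[0,0,-77],0]
    - [0.5,[0,0,-77],0]

```text
time_s: 10.35
ee_pos: [455.4, 78.3, 58.4]
ee_rot: [103.4, 90.0, 8.7]
force: [-0.3, 0.1, 4.5]
gripper_width: 56.2
```

```bash
python3 st.py
```

```text
t 10.35 jaw -4.64 tilt [-1.     0.001 -0.   ] [455.4  78.3  58.4] F [-0.3  0.1  4.5] w 56.2 q [  8.  17. 116.   0.  48.  13.]
```

The width reads 56.2 where the 59 mm belly should stop it, so I'm looking before lifting.

```bash
python3 - <<'E'
exec(open("st.py").read())
from fit import *
for n in("wrist","scene"):
    f=cams.grab_frame(n); im=f["img"][:,:,::-1].copy()
    if n=="scene": im=cv2.resize(im[100:260,200:400],None,fx=4,fy=4,interpolation=cv2.INTER_CUBIC)[:600]
    cv2.imwrite(f"pics/{n}4.png",im)
E
```

```text
t 10.35 jaw -4.64 tilt [-1.     0.001 -0.   ] [455.4  78.3  58.4] F [-0.3  0.1  4.5] w 56.2 q [  8.  17. 116.   0.  48.  13.]
```

View pics/wrist4.png

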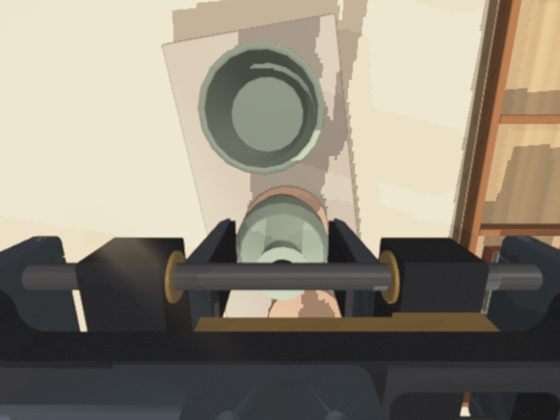

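View pics/scene4.png

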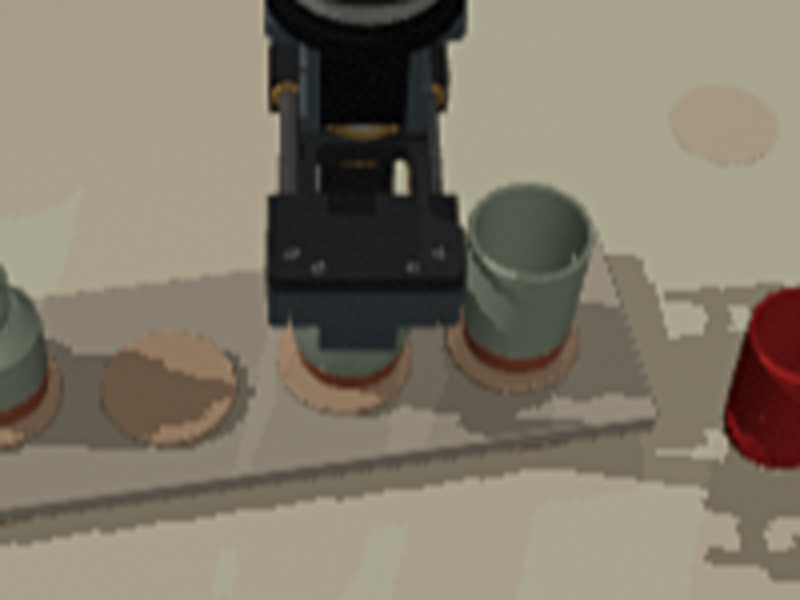

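Emit:
arm_command:
  deltas:
    - [0.4,[0,0,0],0]
    - [0.4,[0,0,1],0]
    - [0.4,[0,0,3],0]
    - [0.4,[0,0,6],0]
    - [0.4,[0,0,8],0]
    - [0.4,[0,0,8],0]
    - [0.4,[0,0,8],0]

```text
time_s: 11.15
ee_pos: [455.3, 78.2, 65.9]
ee_rot: [86.1, 90.0, -8.6]
force: [-1.0, 0.0, -2.0]
gripper_width: 56.2
```

```bash
python3 - <<'E'
exec(open("st.py").read())
from fit import *
for n in("wrist","scene"):
    f=cams.grab_frame(n); im=f["img"][:,:,::-1].copy()
    if n=="scene": im=cv2.resize(im[100:260,200:400],None,fx=4,fy=4,interpolation=cv2.INTER_CUBIC)[:600]
    cv2.imwrite(f"pics/{n}5.png",im)
E
```

```text
t 11.15 jaw -4.64 tilt [-1.  0.  0.] [455.3  78.2  65.9] F [-1.  0. -2.] w 56.2 q [  8.  16. 115.  -0.  49.  13.]
```

View pics/wrist5.png

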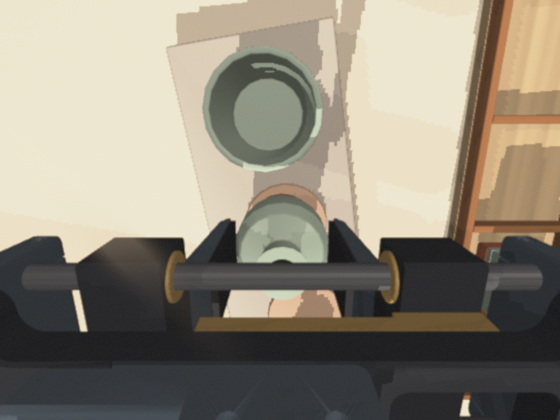

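View pics/scene5.png

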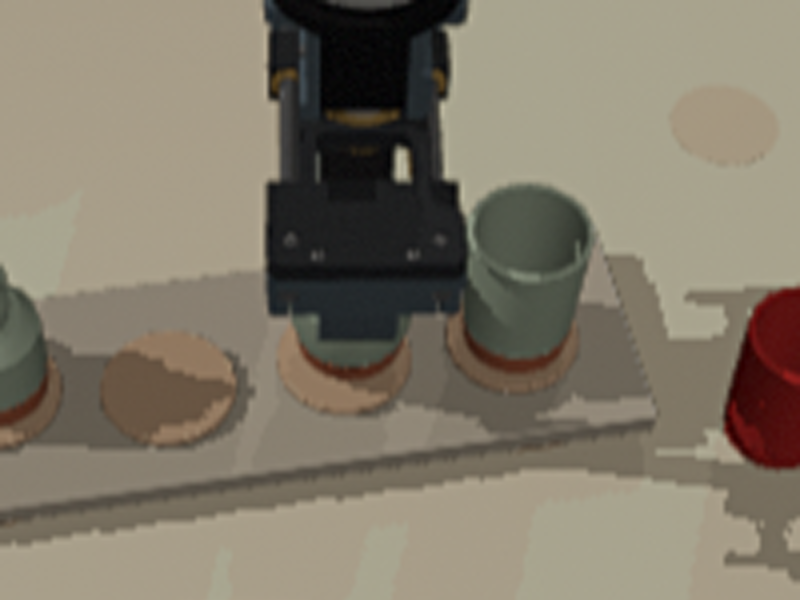

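The vase lifted with the fingers and is still upright. Carrying it to its compartment.

Emit:
arm_command:
  deltas:
    - [0.4,[0,0,8],0]
    - [0.4,[0,0,22],0]
    - [0.4,[0,0,38],0]
    - [0.4,[6,0,48],0]
    - [0.4,[20,1,52],0]
    - [0.4,[45,3,52],0]
    - [0.4,[75,6,52],0]
    - [0.4,[105,10,52],0]
    - [0.4,[135,14,52],0]
    - [0.4,[160,17,52],0]
    - [0.4,[178,19,52],0]
    - [0.4,[189,20,52],0]
    - [0.4,[193,20,52],0]
    - [0.4,[194,20,52],0]
    - [0.4,[194,20,45],0]
    - [0.4,[194,20,32],0]
    - [0.4,[194,20,15],0]
    - [0.4,[194,20,0],0]
    - [0.4,[194,20,-10],0]
    - [0.4,[194,20,-14],0]

```text
time_s: 13.25
ee_pos: [647.9, 98.1, 50.0]
ee_rot: [-77.4, 89.8, -172.0]
force: [-0.3, -0.3, -1.7]
gripper_width: 56.3
```

```bash
python3 - <<'E'
exec(open("st.py").read())
from fit import *
f=cams.grab_frame("scene"); im=f["img"][:,:,::-1].copy()
cv2.imwrite("pics/s6.png",cv2.resize(im[180:330,170:400],None,fx=3.4,fy=3.4,interpolation=cv2.INTER_CUBIC))
E
```

```text
t 13.25 jaw -4.64 tilt [-1.    -0.003  0.001] [647.9  98.1  50. ] F [-0.3 -0.3 -1.7] w 56.3 q [ 8. 32. 90. -0. 58. 12.]
```

View pics/s6.png

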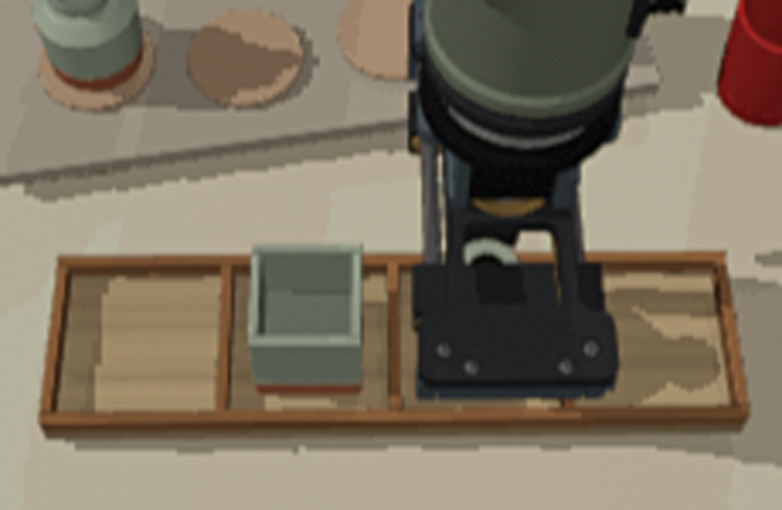

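The planter stands upright in its compartment. Setting the vase down.

Emit:
arm_command:
  deltas:
    - [0.4,[0,0,-3],0]
    - [0.4,[0,0,-4.5],0]
    - [0.4,[0,0,-5.5],0]
    - [0.4,[0,0,-6],0]
    - [0.4,[0,0,-6.5],0]
    - [0.4,[0,0,-6.8],0]
    - [0.4,[0,0,-6.8],0]

```text
time_s: 14.0
ee_pos: [649.7, 98.2, 46.4]
ee_rot: [99.9, 89.9, 5.3]
force: [-1.8, -1.6, 5.2]
gripper_width: 56.2
```

```bash
python3 st.py
```

```text
t 14.0 jaw -4.64 tilt [-1.     0.001 -0.   ] [649.7  98.2  46.4] F [-1.8 -1.6  5.2] w 56.2 q [ 8. 32. 90. -0. 58. 12.]
```

Emit:
arm_command:
  deltas:
    - [0.65,[0,0,0],0]
    - [0.7,[0,0,0],0]
    - [0.75,[0,0,0],0]
    - [0.8,[0,0,0],0]
    - [0.8,[0,0,5],0]
    - [0.8,[0,0,25],0]
    - [0.9,[0,0,60],0]
    - [1,[0,0,100],0]
    - [1,[-30,10,115],0]
    - [1,[-75,25,115],0]
    - [1,[-120,40,115],0]
    - [1,[-165,52,110],0]
    - [1,[-188,58,100],0]
    - [1,[-195,59,90],0]
    - [1,[-195,59,90],0]
    - [1,[-195,59,90],0]

```text
time_s: 15.6
ee_pos: [455.9, 157.2, 135.3]
ee_rot: [100.4, 89.9, 5.8]
force: [0.5, 0.7, 1.3]
gripper_width: 91.3
```

```bash
python3 - <<'E'
exec(open("st.py").read())
from fit import *
f=cams.grab_frame("wrist"); im=f["img"][:,:,::-1].copy()
for p in proj(f,[[454.4,157.2,104],[649.2,98,94]]): cv2.circle(im,tuple(np.int32(p)),4,(0,255,255),1)
cv2.imwrite("pics/w7.png",im)
E
```

```text
t 15.6 jaw -4.66 tilt [-1.     0.002 -0.   ] [455.9 157.2 135.3] F [0.5 0.7 1.3] w 91.3 q [ 18.  13. 107.  -0.  60.  22.]
```

View pics/w7.png

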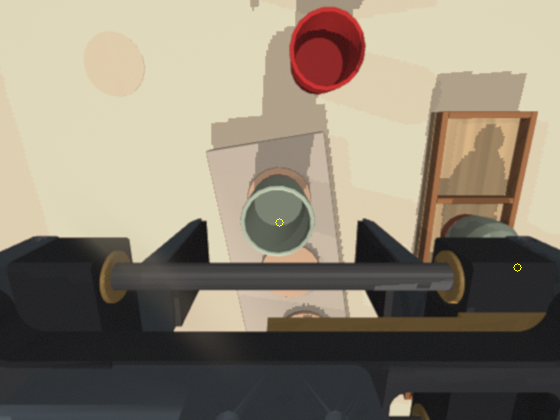

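The tumbler's rim is centred at (278,221), on its marker. Descending to grip.

Emit:
arm_command:
  deltas:
    - [1,[0,0,-15],0]
    - [1,[0,0,-35],0]
    - [1,[0,0,-55],0]
    - [1,[0,0,-70],0]
    - [1,[0,0,-75],0]
    - [0.8,[0,0,-75],0]
    - [0.7,[0,0,-75],0]
    - [0.62,[0,0,-75],0]
    - [0.5,[0,0,-75],0]
    - [0.4,[0,0,-75],0]
    - [0.4,[0,0,-75],0]
    - [0.4,[0,0,-75],0]
    - [0.4,[0,0,-74],0]
    - [0.4,[0,0,-72],0]
    - [0.4,[0,0,-69],0]
    - [0.4,[0,0,-67],0]
    - [0.4,[0,0,-67],0]
    - [0.4,[0,0,-67],0]

```text
time_s: 17.45
ee_pos: [454.3, 157.2, 68.1]
ee_rot: [82.5, 90.0, -12.1]
force: [0.3, 0.7, -0.8]
gripper_width: 56.8
```

```bash
python3 - <<'E'
exec(open("st.py").read())
from fit import *
for n in("wrist","scene"):
    f=cams.grab_frame(n); im=f["img"][:,:,::-1].copy()
    if n=="scene": im=cv2.resize(im[100:260,200:400],None,fx=4,fy=4,interpolation=cv2.INTER_CUBIC)[:600]
    cv2.imwrite(f"pics/{n}8.png",im)
E
```

```text
t 17.45 jaw -4.64 tilt [-1.  0.  0.] [454.3 157.2  68.1] F [ 0.3  0.7 -0.8] w 56.8 q [ 18.  17. 113.  -0.  50.  22.]
```

View pics/wrist8.png

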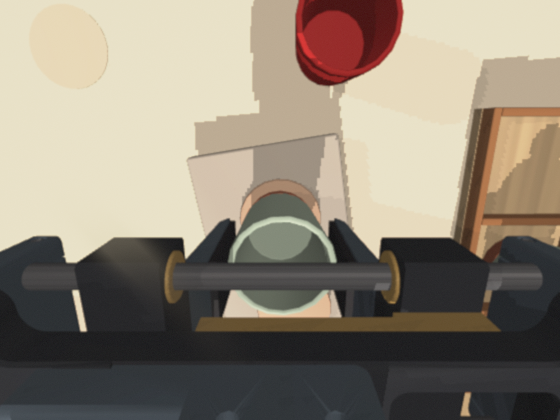

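View pics/scene8.png

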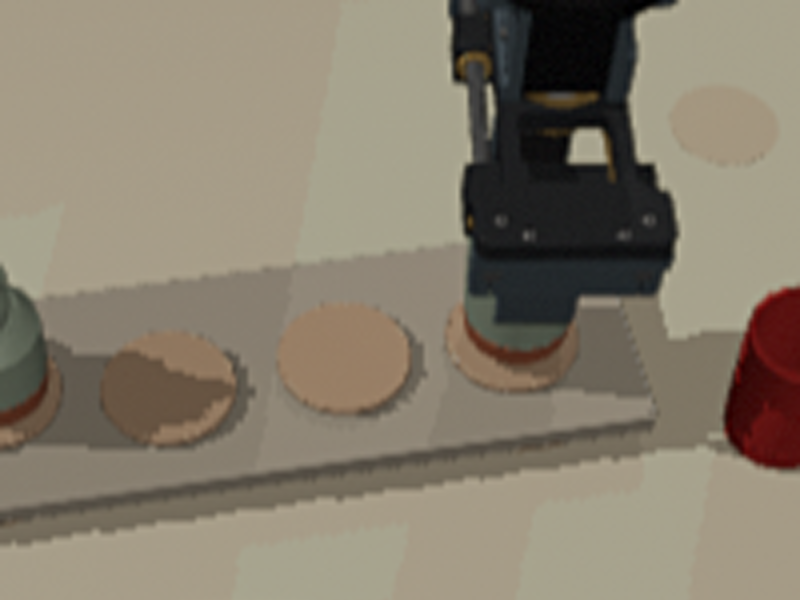

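The tumbler has come off its cookie and is upright. Carrying it to the leftmost compartment.

Emit:
arm_command:
  deltas:
    - [0.4,[0,0,8],0]
    - [0.4,[0,0,22],0]
    - [0.4,[0,0,38],0]
    - [0.4,[6,0,48],0]
    - [0.4,[20,1,52],0]
    - [0.4,[45,4,52],0]
    - [0.4,[75,8,52],0]
    - [0.4,[105,12,52],0]
    - [0.4,[135,16,52],0]
    - [0.4,[163,20,52],0]
    - [0.4,[184,23,52],0]
    - [0.4,[196,24.5,52],0]
    - [0.4,[201,24.5,52],0]
    - [0.4,[201.5,24.5,52],0]
    - [0.4,[201.5,24.5,45],0]
    - [0.4,[201.5,24.5,32],0]
    - [0.4,[201.5,24.5,15],0]
    - [0.4,[201.5,24.5,0],0]
    - [0.4,[201.5,24.5,-10],0]
    - [0.4,[201.5,24.5,-14],0]

```text
time_s: 19.55
ee_pos: [654.4, 181.4, 52.2]
ee_rot: [-70.3, 89.8, -164.9]
force: [-0.2, 0.0, -1.2]
gripper_width: 56.3
```

Emit:
arm_command:
  deltas:
    - [0.4,[0,0,-3],0]
    - [0.4,[0,0,-4.5],0]
    - [0.4,[0,0,-5.5],0]
    - [0.4,[0,0,-6.2],0]
    - [0.4,[0,0,-6.8],0]
    - [0.4,[0,0,-6.8],0]

```text
time_s: 20.15
ee_pos: [656.2, 181.9, 48.6]
ee_rot: [113.7, 89.9, 19.0]
force: [-1.5, 0.1, 5.6]
gripper_width: 56.3
```

```bash
python3 - <<'E'
exec(open("st.py").read())
from fit import *
f=cams.grab_frame("scene"); im=f["img"][:,:,::-1].copy()
cv2.imwrite("pics/s9.png",cv2.resize(im[180:330,170:400],None,fx=3.4,fy=3.4,interpolation=cv2.INTER_CUBIC))
E
```

```text
t 20.15 jaw -4.64 tilt [-1.     0.001 -0.001] [656.2 181.9  48.6] F [-1.5  0.1  5.6] w 56.3 q [15. 34. 86.  0. 60. 19.]
```

View pics/s9.png

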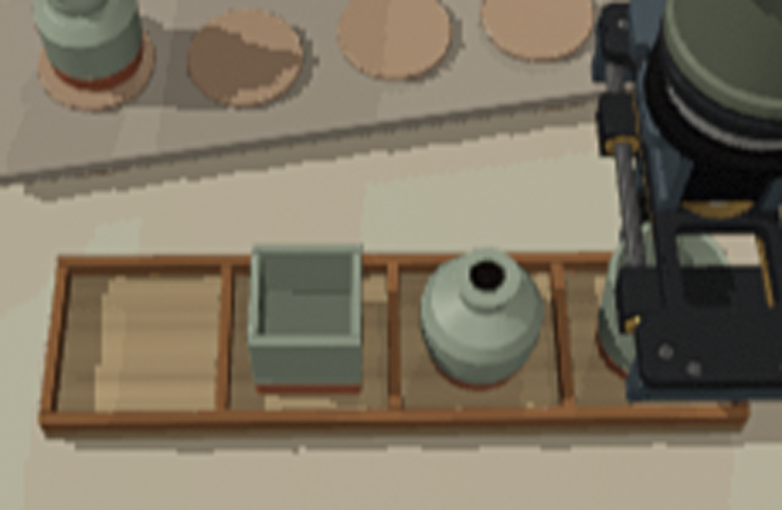

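Emit:
arm_command:
  deltas:
    - [0.65,[0,0,0],0]
    - [0.7,[0,0,0],0]
    - [0.75,[0,0,0],0]
    - [0.8,[0,0,0],0]
    - [0.8,[0,0,5],0]
    - [0.8,[0,0,25],0]
    - [0.9,[0,0,60],0]
    - [1,[0,0,100],0]
    - [1,[-20,-28,115],-0.08]
    - [1,[-45,-63,115],-0.18]
    - [1,[-70,-98,115],-0.29]
    - [1,[-95,-133,115],-0.4]
    - [1,[-120,-168,115],-0.5]
    - [1,[-145,-204,115],-0.6]
    - [1,[-170,-239,110],-0.7]
    - [1,[-186,-262,100],-0.78]
    - [1,[-193,-272,92],-0.81]
    - [1,[-194,-273.3,90],-0.81]
    - [1,[-194,-273.3,90],-0.81]

```text
time_s: 22.1
ee_pos: [462.4, -91.2, 137.2]
ee_rot: [-176.8, 90.0, 42.2]
force: [-1.1, -0.3, 0.4]
gripper_width: 91.5
```

```bash
python3 - <<'E'
exec(open("st.py").read())
from fit import *
f=cams.grab_frame("wrist"); im=f["img"][:,:,::-1].copy()
for z in (50,73): 
    a=np.linspace(0,2*np.pi,80)
    for p in proj(f,np.c_[462+27.2*np.cos(a),-91.6+27.2*np.sin(a),0*a+z]): cv2.circle(im,tuple(np.int32(p)),1,(0,255,255),-1)
cv2.imwrite("pics/w10.png",im)
f=cams.grab_frame("top"); cv2.imwrite("pics/t10.png",cv2.resize(f["img"][120:330,120:400],None,fx=2.8,fy=2.8)[:,:,::-1])
E
```

```text
t 22.1 jaw -51.0 tilt [-1.    -0.    -0.001] [462.4 -91.2 137.2] F [-1.1 -0.3  0.4] w 91.5 q [-13.  12. 108.   0.  60.  38.]
```

View pics/w10.png

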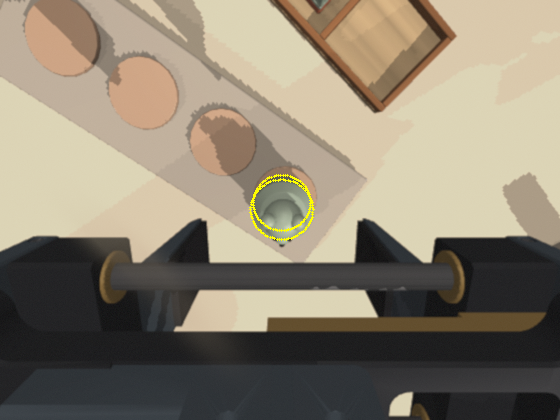

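View pics/t10.png

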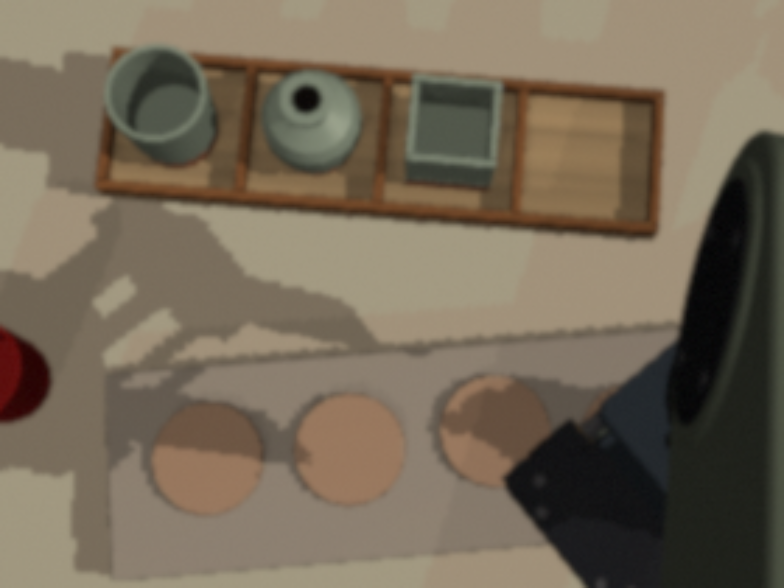

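Three pots stand in the tray. The bear's outline (yellow rings, 282,207) matches, and the snout at (282,245) is square to the jaws. Gripping the bear.

Emit:
arm_command:
  deltas:
    - [1,[0,0,-15],0]
    - [1,[0,0,-35],0]
    - [1,[0,0,-55],0]
    - [1,[0,0,-70],0]
    - [1,[0,0,-77],0]
    - [0.8,[0,0,-77],0]
    - [0.7,[0,0,-77],0]
    - [0.62,[0,0,-77],0]
    - [0.5,[0,0,-77],0]
    - [0.4,[0,0,-77],0]
    - [0.4,[0,0,-77],0]
    - [0.4,[0,0,-77],0]
    - [0.4,[0,0,-76],0]
    - [0.4,[0,0,-74],0]
    - [0.4,[0,0,-71],0]
    - [0.4,[0,0,-69],0]
    - [0.4,[0,0,-69],0]
    - [0.4,[0,0,-69],0]

```text
time_s: 24.0
ee_pos: [461.2, -91.3, 67.9]
ee_rot: [-57.9, 89.9, 161.0]
force: [-0.0, -0.4, -0.3]
gripper_width: 36.8
```

```bash
python3 - <<'E'
exec(open("st.py").read())
from fit import *
for n in("wrist","scene"):
    f=cams.grab_frame(n); im=f["img"][:,:,::-1].copy()
    if n=="scene": im=cv2.resize(im[110:260,120:320],None,fx=4,fy=4,interpolation=cv2.INTER_CUBIC)[:600]
    cv2.imwrite(f"pics/{n}11.png",im)
E
```

```text
t 24.0 jaw -51.05 tilt [-1.    -0.001  0.001] [461.2 -91.3  67.9] F [-0.  -0.4 -0.3] w 36.8 q [-13.  17. 114.   0.  50.  38.]
```

View pics/wrist11.png

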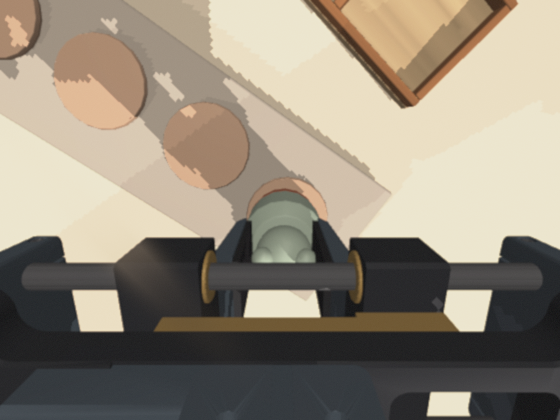

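View pics/scene11.png

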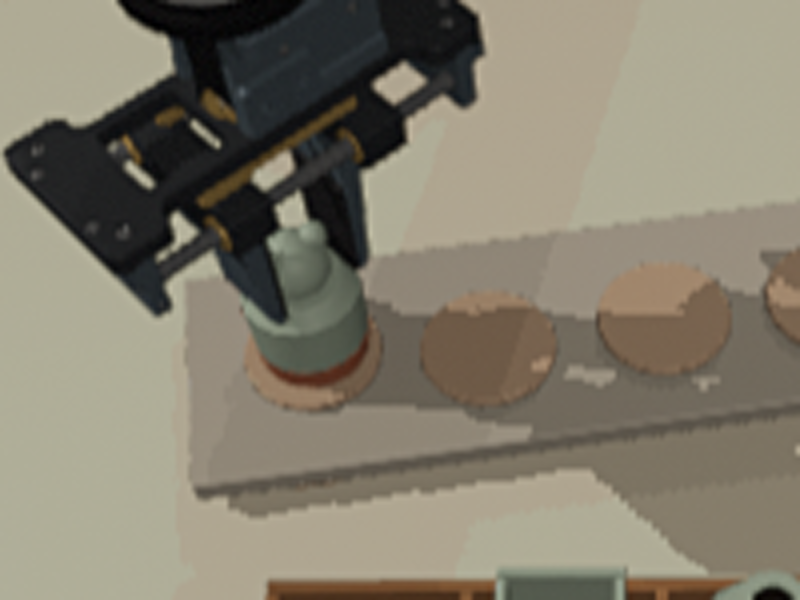

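The width of 36.8 is simply the commanded opening, so the jaws are around the bear's head and not gripping the body. I'm measuring the actual fingertip height.

```bash
python3 - <<'E'
exec(open("st.py").read())
from fit import *
a=np.radians(-51.05); j=np.array([np.cos(a),np.sin(a)]); n=np.array([-j[1],j[0]])
c=np.array([461.2,-91.3])
for nm in("scene","top"):
    f=cams.grab_frame(nm); im=cv2.resize(f["img"][:,:,::-1],None,fx=4,fy=4,interpolation=cv2.INTER_CUBIC)
    for z,col in((57,(0,255,255)),(67,(255,0,255)),(77,(0,0,255))):
        for s in(1,-1):
            for d in(18.4,31.9):
                pts=[np.r_[c+s*j*d+n*e,z] for e in(-16,16)]
                p=(proj(f,pts)+.5)*4; cv2.line(im,tuple(np.int32(p[0])),tuple(np.int32(p[1])),col,1)
    ix,iy=(proj(f,[[462,-91,60]])[0]*4).astype(int)
    cv2.imwrite(f"pics/{nm}12.png",cv2.resize(im[max(0,iy-200):iy+200,ix-260:ix+260],(780,600)))
    print(nm,[ (d["conf"],d["centre"]) for d in cams.silhouettes(f,"bear")])
    for d in cams.silhouettes(f,"bear")[:1]:
        ys,xs=np.where(d["region"]); print(xs.min(),xs.max(),ys.min(),ys.max())
E
```

```text
t 24.1 jaw -51.05 tilt [-1.    -0.001  0.001] [461.3 -91.4  67.9] F [-0.5 -0.1  0.2] w 36.6 q [-13.  17. 114.   0.  50.  38.]
scene [(0.6, [199.3, 189.5])]
182 211 166 206
top []
```

View pics/scene12.png

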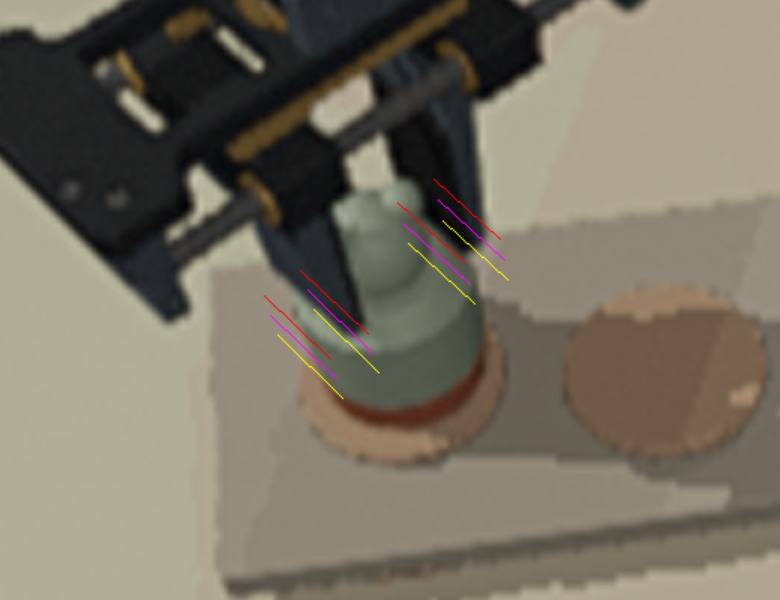

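The near fingertip at (360,322) matches a world height near 78 mm, about 20 mm above nominal, so the fingers were too high and slid off the body's shoulder. I'll open and measure the tips more carefully.

Emit:
arm_command:
  deltas:
    - [0.5,[0,0,0],0]
    - [0.65,[0,0,0],0]
    - [0.8,[0,0,0],0]
    - [0.8,[0,0,0],0]
    - [0.8,[0,0,0],0]

```text
time_s: 24.9
ee_pos: [461.8, -91.6, 68.3]
ee_rot: [103.7, 90.0, -37.3]
force: [0.4, -0.4, 0.4]
gripper_width: 71.5
```

```bash
cat > tips.py <<'E'
import sys
exec(open("st.py").read())
from fit import *
tag=sys.argv[1]; zs=[float(v) for v in sys.argv[2:5]]
w=s["gripper_width"]/2; c=s["ee_pos"][:2]
a=np.arctan2(M_[1,1],M_[0,1]) if 0 else np.arctan2(R.from_euler("xyz",s["ee_rot"],degrees=True).as_matrix()[1,1],R.from_euler("xyz",s["ee_rot"],degrees=True).as_matrix()[0,1])
j=np.array([np.cos(a),np.sin(a)]); n=np.array([-j[1],j[0]])
for nm in("scene","wrist"):
    f=cams.grab_frame(nm); S4=5 if nm=="scene" else 1
    im=cv2.resize(f["img"][:,:,::-1],None,fx=S4,fy=S4,interpolation=cv2.INTER_CUBIC).copy()
    for z,col in zip(zs,((0,255,255),(255,0,255),(0,0,255))):
        for sg in(1,-1):
            q=np.array([np.r_[c+sg*j*d+n*e,z] for d,e in((w,-16),(w,16),(w+13.5,16),(w+13.5,-16))])
            p=(proj(f,q)+.5)*S4; cv2.polylines(im,[np.int32(p)],True,col,1)
    if nm=="scene":
        ix,iy=(proj(f,[[c[0],c[1],60]])[0]*S4).astype(int)
        im=im[max(0,iy-300):iy+300,max(0,ix-390):ix+390]
    cv2.imwrite(f"pics/{nm}{tag}.png",im)
E
python3 tips.py 13 57 67 77
```

```text
t 24.9 jaw -51.05 tilt [-1.  0. -0.] [461.8 -91.6  68.3] F [ 0.4 -0.4  0.4] w 71.5 q [-13.  17. 114.  -0.  50.  38.]
```

View pics/scene13.png

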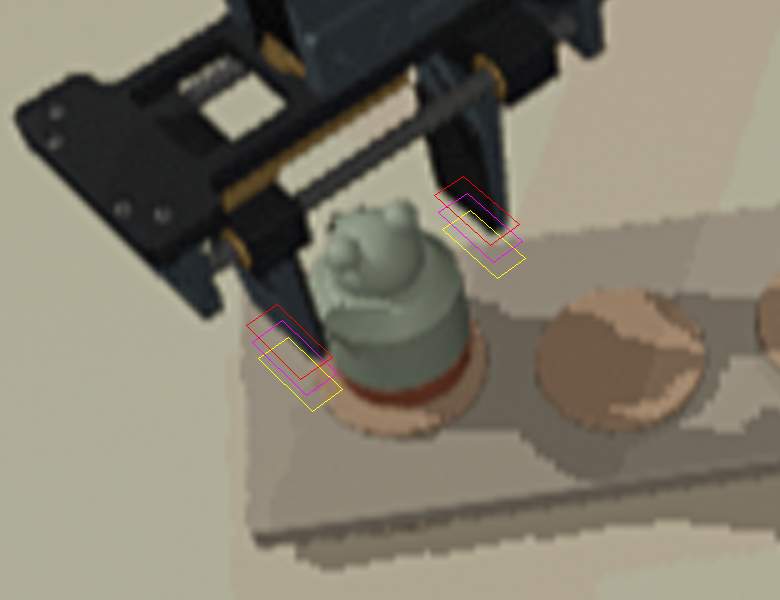

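View pics/wrist13.png

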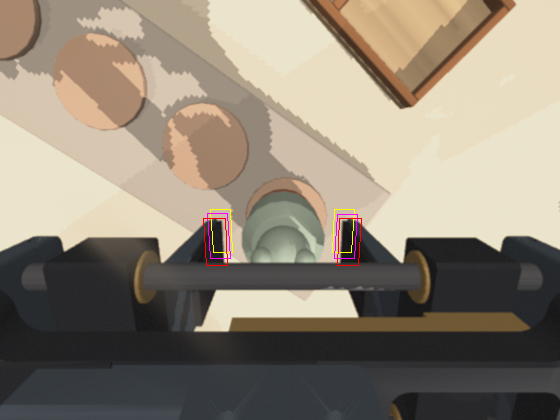

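```bash
cat > body.py <<'E'
exec(open("st.py").read())
from fit import *
import sys
c=s["ee_pos"][:2]; m=R.from_euler("xyz",s["ee_rot"],degrees=True).as_matrix(); a=np.arctan2(m[1,1],m[0,1])
j=np.array([np.cos(a),np.sin(a)]); n=np.array([-j[1],j[0]])
f=cams.grab_frame("scene"); S4=4
im=cv2.resize(f["img"][:,:,::-1],None,fx=S4,fy=S4,interpolation=cv2.INTER_CUBIC).copy()
for dz,col in((68,(0,255,255)),(83,(255,0,255)),(98,(0,0,255))):
    q=np.array([np.r_[c+j*d+n*e,s["ee_pos"][2]+dz] for d,e in((89,-38),(89,38),(-89,38),(-89,-38))])
    cv2.polylines(im,[np.int32((proj(f,q)+.5)*S4)],True,col,1)
ix,iy=(proj(f,[[c[0],c[1],120]])[0]*S4).astype(int)
cv2.imwrite("pics/body14.png",im[max(0,iy-300):iy+300,max(0,ix-400):ix+400])
E
python3 body.py
```

```text
t 25.0 jaw -51.05 tilt [-1.  0.  0.] [461.8 -91.6  68.3] F [0.2 0.3 0.1] w 73.2 q [-13.  17. 114.  -0.  50.  38.]
```

View pics/body14.png

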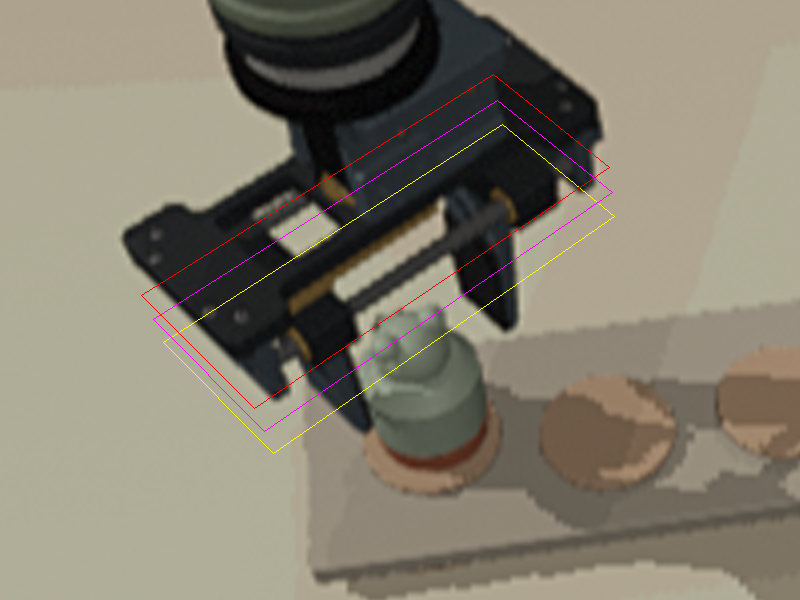

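Overlaying the body footprint puts the whole gripper about 20 mm above the reported TCP, which also fits the odd widths on the vase and tumbler. I'm going 27 mm lower so the pads take the bear's straight body.

Emit:
arm_command:
  deltas:
    - [0.8,[0,0,-6],0]
    - [0.8,[0,0,-12],0]
    - [0.8,[0,0,-18],0]
    - [0.8,[0,0,-22],0]
    - [0.8,[0,0,-25],0]
    - [0.8,[0,0,-27],0]
    - [0.8,[0,0,-27],0]

```text
time_s: 25.75
ee_pos: [461.7, -91.6, 41.0]
ee_rot: [-44.3, 90.0, 174.7]
force: [0.1, -0.1, 0.5]
gripper_width: 72.8
```

```bash
python3 tips.py 15 30 40 50
```

```text
t 25.75 jaw -51.05 tilt [-1. -0.  0.] [461.7 -91.6  41. ] F [ 0.1 -0.1  0.5] w 72.8 q [-13.  19. 116.  -0.  46.  38.]
```

View pics/scene15.png

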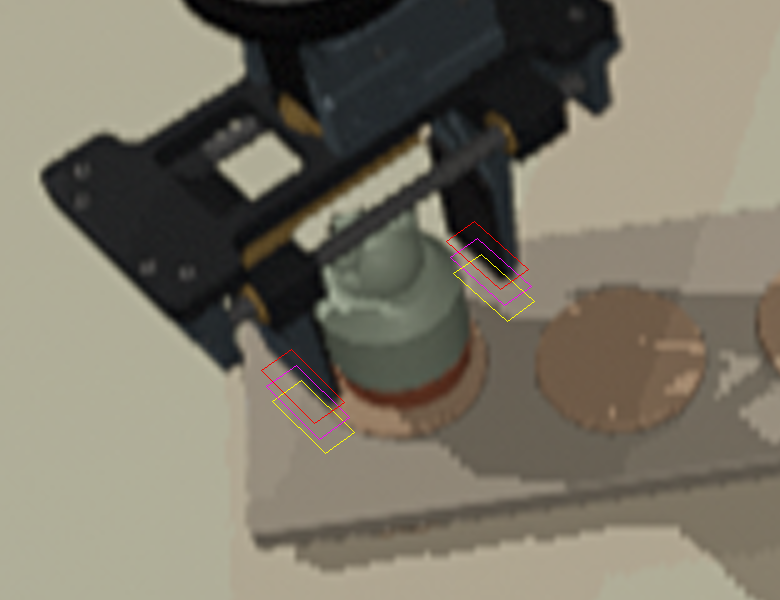

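View pics/wrist15.png

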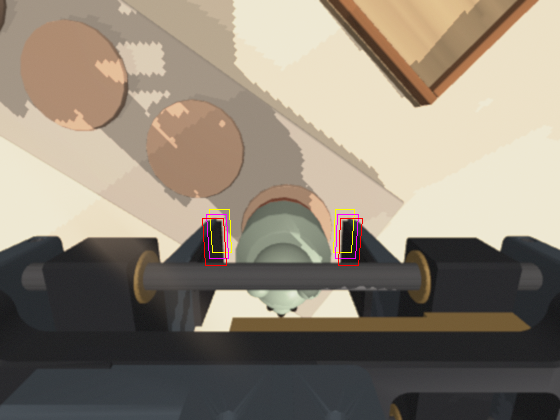

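The tips now sit near z = 50, which is 22 mm up the bear, and it stands untouched on its cookie. Closing and test-lifting.

Emit:
arm_command:
  deltas:
    - [0.7,[0,0,0],0]
    - [0.62,[0,0,0],0]
    - [0.5,[0,0,0],0]
    - [0.4,[0,0,0],0]
    - [0.4,[0,0,0],0]
    - [0.4,[0,0,0],0]
    - [0.4,[0,0,0],0]
    - [0.4,[0,0,1],0]
    - [0.4,[0,0,3],0]
    - [0.4,[0,0,6],0]
    - [0.4,[0,0,8],0]
    - [0.4,[0,0,8],0]
    - [0.4,[0,0,8],0]

```text
time_s: 27.15
ee_pos: [461.8, -91.6, 49.3]
ee_rot: [100.5, 90.0, -40.6]
force: [-0.6, -0.2, -1.7]
gripper_width: 54.1
```

```bash
python3 tips.py 16 38 48 58
```

```text
t 27.15 jaw -51.05 tilt [-1.  0. -0.] [461.8 -91.6  49.3] F [-0.6 -0.2 -1.7] w 54.1 q [-13.  18. 115.  -0.  47.  38.]
```

View pics/scene16.png

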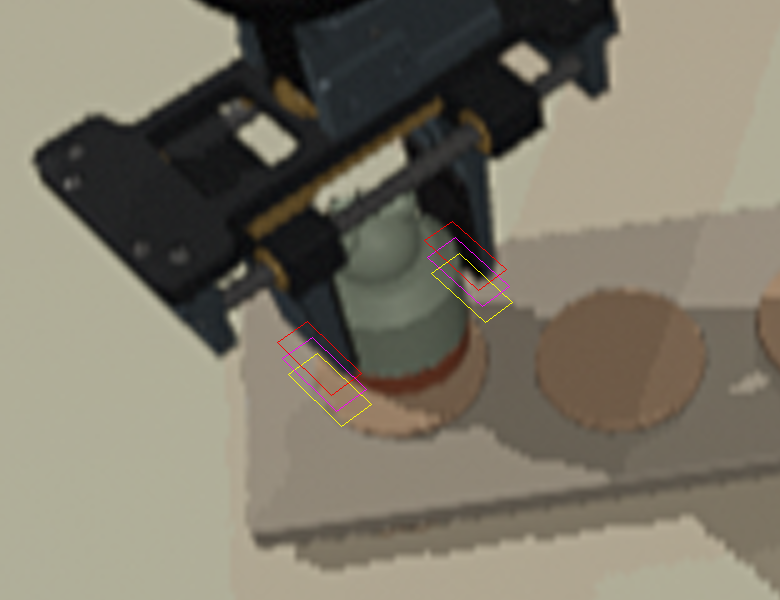

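Width is 54.1 (body 54–55) and the bear has lifted, upright. Carrying it.

Emit:
arm_command:
  deltas:
    - [0.4,[0,0,8],0]
    - [0.4,[0,0,22],0]
    - [0.4,[0,0,38],0]
    - [0.4,[6,0,48],0]
    - [0.4,[20,1,52],0]
    - [0.4,[42,4,52],0]
    - [0.4,[70,8,52],0]
    - [0.4,[98,12,52],0]
    - [0.4,[125,16,52],0]
    - [0.4,[148,19,52],0]
    - [0.4,[163,21,52],0]
    - [0.4,[171,22,52],0]
    - [0.4,[173.5,22,52],0]
    - [0.4,[173.5,22,52],0]
    - [0.4,[173.5,22,45],0]
    - [0.4,[173.5,22,32],0]
    - [0.4,[173.5,22,15],0]
    - [0.4,[173.5,22,2],0]
    - [0.4,[173.5,22,-6],0]
    - [0.4,[173.5,22,-8],0]

```text
time_s: 29.25
ee_pos: [634.3, -69.5, 39.7]
ee_rot: [-43.8, 89.8, 175.2]
force: [0.0, -0.7, -1.9]
gripper_width: 54.1
```

```bash
python3 tips.py 17 29 39 51
```

```text
t 29.25 jaw -51.05 tilt [-1.    -0.002  0.002] [634.3 -69.5  39.7] F [ 0.  -0.7 -1.9] w 54.1 q [-7. 31. 93. -0. 56. 44.]
```

View pics/scene17.png

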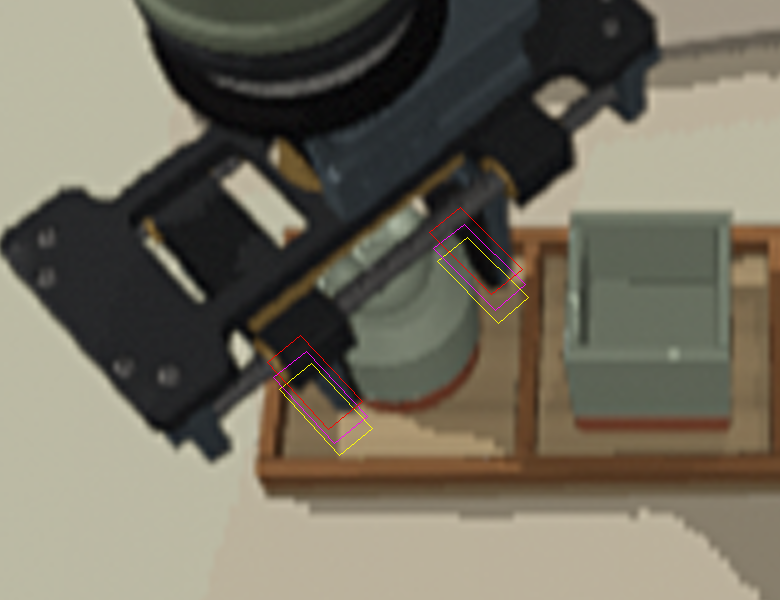

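View pics/wrist17.png

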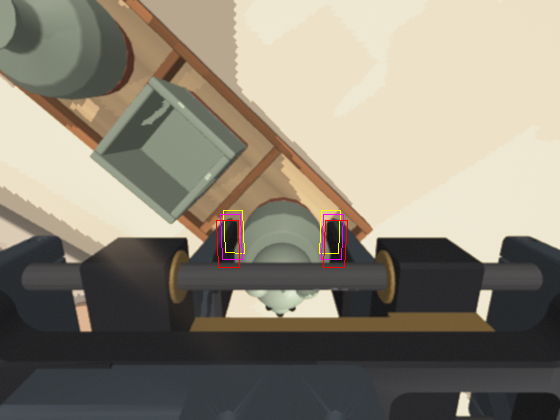

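Clear of the planter and the walls. Lowering the last 12 mm.

Emit:
arm_command:
  deltas:
    - [0.4,[0,0,-4],0]
    - [0.4,[0,0,-7],0]
    - [0.4,[0,0,-9],0]
    - [0.4,[0,0,-10.5],0]
    - [0.4,[0,0,-11.5],0]
    - [0.4,[0,0,-12.2],0]
    - [0.4,[0,0,-12.8],0]
    - [0.4,[0,0,-12.8],0]

```text
time_s: 30.15
ee_pos: [635.4, -69.6, 29.4]
ee_rot: [125.8, 90.0, -15.3]
force: [-2.2, 0.6, 5.0]
gripper_width: 54.0
```

```bash
python3 st.py
```

```text
t 30.15 jaw -51.05 tilt [-1.  0. -0.] [635.4 -69.6  29.4] F [-2.2  0.6  5. ] w 54.0 q [-7. 32. 93. -0. 54. 44.]
```

Emit:
arm_command:
  deltas:
    - [0.62,[0,0,0],0]
    - [0.66,[0,0,0],0]
    - [0.7,[0,0,0],0]
    - [0.72,[0,0,0],0]
    - [0.72,[0,0,3],0]
    - [0.72,[0,0,12],0]
    - [0.72,[0,0,30],0]
    - [0.72,[0,0,60],0]
    - [0.72,[0,0,100],0]
    - [0.72,[-5,-10,140],0]
    - [0.72,[-30,-40,170],0]
    - [0.72,[-60,-80,170],0]
    - [0.72,[-90,-120,170],0]
    - [0.72,[-120,-160,170],0]
    - [0.72,[-150,-200,170],0]
    - [0.72,[-180,-240,170],0]
    - [0.72,[-200,-270,170],0]
    - [0.72,[-200,-270,170],0]

```text
time_s: 31.95
ee_pos: [432.9, -343.0, 199.4]
ee_rot: [57.1, 89.9, -84.3]
force: [0.6, 0.1, 0.7]
gripper_width: 65.9
```

```bash
python3 - <<'E'
exec(open("st.py").read())
from fit import *
F={n:cams.grab_frame(n) for n in("scene","top")}
for c in F:
    im=F[c]["img"][:,:,::-1]; im=im[230:320,170:400] if c=="scene" else im[110:230,130:380]
    cv2.imwrite(f"pics/fin_{c}.png",cv2.resize(im,None,fx=3.1,fy=3.1,interpolation=cv2.INTER_CUBIC))
a=-.081
for n,y in(("tumbler",126),("vase",42),("planter",-42),("bear",-126)):
    t=np.array([645.8,56.1])+y*np.array([-np.sin(a),np.cos(a)])
    for c in F:
        pc=proj(F[c],[[t[0],t[1],50]])[0]
        L=[d for d in cams.silhouettes(F[c],n) if np.hypot(*(np.array(d["centre"])-pc))<20]
        if not L: print(n,c,"none"); continue
        x,fn=fit(n,[(F[c],L[0]["region"])],16,t,n=="planter"); e=x[:2]-t
        print(n,c,x.round(1),"offset tray x,y",(e[0]*np.cos(a)+e[1]*np.sin(a)).round(1),(-e[0]*np.sin(a)+e[1]*np.cos(a)).round(1),round(fn,3))
E
```

```text
t 31.95 jaw -51.35 tilt [-1.     0.002  0.001] [ 432.9 -343.   199.4] F [0.6 0.1 0.7] w 65.9 q [-40.  16.  93.  -0.  71.  12.]
tumbler scene [655.6 181.3] offset tray x,y -0.4 -0.4 0.049
tumbler top [654.9 183.2] offset tray x,y -1.2 1.4 0.035
vase scene [650.5  96.4] offset tray x,y 1.4 -1.5 0.066
vase top [650.4  98.4] offset tray x,y 1.2 0.6 0.055
planter scene [641.9  12.6  -7.5] offset tray x,y -0.3 -1.6 0.066
planter top [642.8  15.5  -7.2] offset tray x,y 0.3 1.2 0.04
bear scene [634.4 -70.3] offset tray x,y -1.1 -0.9 0.058
bear top [634.  -68.3] offset tray x,y -1.7 1.1 0.062
```

View pics/fin_scene.png

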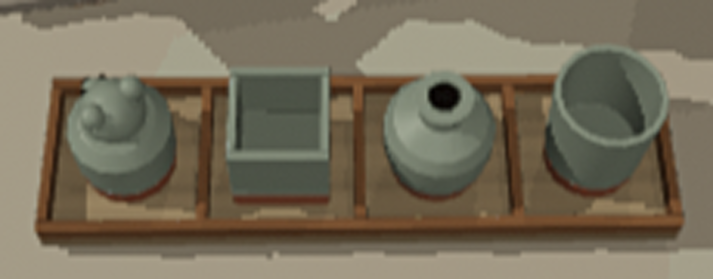

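View pics/fin_top.png

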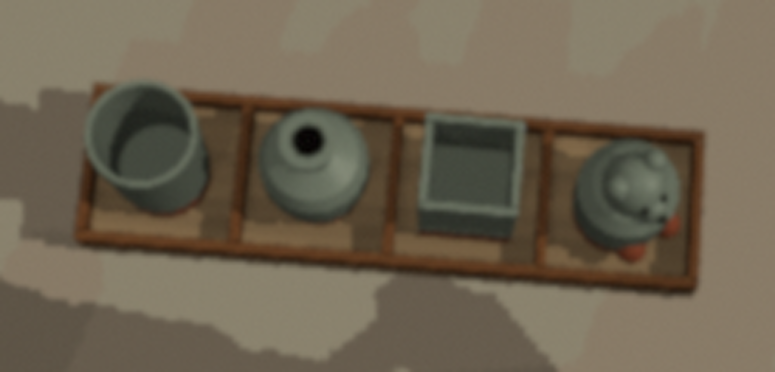

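All four stand upright in the right compartments, within about 2 mm of the centres, and the arm is clear. Handing in.

```bash
python3 -c "
from workcell import env
print(env.job_done())"
```

```text
the job is handed in; nothing more can be done
None
```

All four pots are in the tray in their shelf order, from the left tumbler, vase, planter, bear. Each stands upright on the floor of its own compartment. I handed the job in at about 32 s of the 102 s allowed; no verdict was reported.

**Last checks:** Silhouette fits in the two fixed cameras put every pot within about 2 mm of its compartment centre, against the 16 mm allowed. The two views differ from each other by 2–3 mm, about what the calibration allows. The pictures show all four upright, and the arm was clear of everything.

**What disagreed:**
- **Gripper height:** the gripper's true height appeared to be about 20 mm above what the tool readings implied.
- **Vase and tumbler:** because of this, both were gripped higher than I meant. The vase showed 56.2 mm between the fingers where its belly is 59 mm, and the tumbler showed about 56.5 mm where about 54 mm was expected. I lifted each only slightly and looked before carrying it, and both held.
- **Bear:** my first grip slid off its shoulder and closed around its head. The bear stayed upright on its cookie. I opened the jaws, went 27 mm lower and gripped it again at the body.

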